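# Push a slide mailer under the spring flap of its labelling nest

### The arm

A 7-joint arm with a two-finger parallel gripper is mounted at the origin on a cart in front of the work surface, level with it; the furniture and walls round the work are solid. World frame = base frame: x ahead of the robot, y to its left, z up, the work surface at z = 0. Lengths are in m, angles in rad, forces in N, time in s.
With the tool pointing down it reaches from about 0.35 to 0.9 m from the base axis. Payload 8.1 kg.
Tool frame: the origin (TCP) lies on the centre line of the jaws, within the pads' length; the fingertips stand 19 mm ahead of it and the grasp point (between the pads) is the TCP (arm.tip_reach is the distance from the TCP to the fingertips, in m); z points along the fingers, y is the line along which they close (so a half turn about z gives the same grasp; the last joint's range is limited). The gripper opens to 92 mm and grips with 3 to 60 N. Pads are 19 mm wide; open, the fingers measure 130 mm over their backs; the gripper's body (75 mm by 190 mm) begins 47 mm behind the grasp point.
Start: joints at [-1.319, 0.434, 0.025, 1.573, -0.012, 1.134, -0.075], TCP at [0.217, 0.586, 0.246] pointing down, gripper open.
Joint ranges: [-2.62, 2.62], [-0.44, 2.09], [-1.27, 1.32], [0.08, 2.57], [-1.32, 4.46], [0.12, 2], [-2.74, 2.74]. Speed limits (rad/s): [2.22, 2.22, 3.01, 3.01, 3.14, 3.14, 3.14].

### API

Orientations are given as a rotation vector (axis times angle).
In Python, from cell import arm gives the robot as it stands.
- The arm moves only by the tool arm_command, never from a script. Its argument "targets" is a list that holds one entry, the list of rows, each a list of 6 numbers: the shift along the tool's x, y, z in m, then the turn, a rotation vector about the tool's x, y, z in rad. A call has 1 to 10 rows; each row shifts and turns the commanded pose from where the row before left it, along the tool's axes as they then stand; what a row does not reach is not made up. A row lasts 1/8 s, in which the tool goes at most 62.5 mm and 10.7 degrees, less where a joint would pass 70% of its speed; a pose out of reach is approached as far as the arm can. A call with a gripper value outside its range is refused whole. "jaw" is the finger opening in m, from 0 to 0.0918, set as the call begins (left out, the last holds). The fingers move at their own pace and stop on an object; "newtons" is the grip in N (left out, the last holds). Time passes only in rows, so rows that do not move let the fingers close. It gives the time, the measured TCP pose, the force, the opening and the grip force at its end, in the units of the state.
- arm.observe(): the state, without advancing time (a new reading comes with each control period).
- arm.get_image(name): name is "side" or "top" or "wrist"; returns a dict with "pixels" (420x560x3 uint8, red, green, blue), "z_map" (420x560 float32, m along the optical axis (not along the pixel's ray), 0 where there is no reading), "fx", "fy", "cx", "cy" (pixels), "xyz" and "rotation" of the camera in the world; the wrist camera has in their place "T_tool_cam" (4x4, takes a point from camera to tool coordinates, whose origin is the TCP and whose axes are the flange's). Camera axes: x right, y down, z forward; pixel columns grow to the right and rows downward; lengths in m; the calibration is good to about 2 mm. The wrist camera is an equidistant fisheye: a pixel r from the principal point sees the ray r / f radians off the axis. A picture is of the moment at which its call begins: read the wrist's pose just before it.
- arm.sign_off(): hands the job in; it is judged then, once.
The state is a dict: "clock": time; "joints": joint angles; "dq": joint speeds; "joint_efforts": joint torques, N m; "position": TCP position; "ee_rot": TCP orientation; "force": force on the tool from outside, world axes, zero at the start; "ft_torque": the same for the moment, N m; "width": opening from 0.0 (shut) to 1.0 (fully open); "gripper_force": force on a finger pad.
Only numpy, scipy, OpenCV 4.12 (cv2) and the standard library are available. Lean on these libraries where they do the work, as an engineer would, in place of code of your own. Each camera call takes 0.05 s, during which the arm holds its last target. There are 200 camera calls.

### The job

Clamp the slide mailer that lies in the lane of the metal labelling nest: press the nest's long hinged bar in towards the lane with one fingertip so that the spring flap at the far end is held open, and with the other fingertip push the mailer along the lane, under the flap, right up against the end stop. Then let go of the bar so that the flap closes down on the mailer, and move clear. Only push: do not pinch or lift the mailer, keep it flat on the bench, and leave the other things where they are.

Things in the scene. Friction and masses are not known exactly. Their poses are not given: they have to be found in the camera images.
- nest: Aluminium labelling nest fixed to the bench, a 44 mm wide lane. Origin: on the bench, on the lane's centreline, under the front face of the flap's lip. +x: along the lane, the push direction; +y: towards the press bar. Rails 10 mm high, 4 mm thick: left (inner face y = +22 mm) from x = -165 to +37, right (y = -22) from x = -50 to +36, with a flared entry to x = -80. The lane's floor is the bench.
- stop (a point): Middle of the face of the end stop, a 14 mm high wall across the lane; at nest x = +32, y = 0, z = 7 mm. Against it the mailer's origin is at nest x = -14 mm.
- hinge_axis (a point): Point on the axis of the 7 mm steel shaft that carries the clip, at nest x = -69, y = +29, z = 34 mm; the shaft runs along the nest's x between two posts (10 mm wide, 40 mm high) at nest x = -162 and +34.
- clip (a joint): Angle of the one-piece grey spring clip (press bar + flap) about the shaft. 0 = closed, grows as it opens, to 0.85 rad at most. A spring always closes it: 2 to 5 N at the bar's lower edge. From about 0.32 rad the lip clears the mailer; 0.5 to 0.6 is comfortable. Released with the mailer under it, the flap rests on the mailer at about 0.24.
- press_edge (a point): Middle of the lower edge of the press bar, a 3 mm plate, 182 mm long (nest x = -160 to +22), 22 mm wide, hanging from the shaft outside the left rail and leaning outward. Closed: nest y = +43, z = 17 mm. Pushing it in towards the lane (nest -y) opens the flap: at joint value q it is at y = 29 + 22 sin(0.70 - q), z = 34 - 22 cos(0.70 - q) mm.
- lip (a point): Middle of the lower front edge of the flap's lip, a 12 x 12 mm block hanging from the flap. The flap (nest x = 0 to 28) reaches from the shaft over the lane to y = -18 mm. Closed, this point is at nest x = 0, y = -11, z = 5 mm and the lip bars the lane: the mailer cannot push it open. Opening lifts it.
- mailer: The teal slide mailer to be pushed, a flat closed box 92 mm long (its own y), 35 mm wide (its x, from -16 to +19), 14 mm high, 40 g; lid fixed. It lies flat in the lane before the flap, its length roughly along the lane. Origin: middle of its length, on its underside. Seated against the end stop its origin is at nest x = -14 mm.
- spare_mailer: Bystander: second slide mailer, same shape, lying beside the nest, outside the lane. Origin under its centre.
- petri: Bystander: small round petri dish, 58 mm wide, 14 mm high, beside the nest. Origin under its centre.
- vial: Bystander: glass vial with screw cap, standing, 26 mm wide, 55 mm high, beside the nest. Origin under its centre.
- microtube: Bystander: microtube, 39 mm long, lying on the bench.
- tape_roll: Bystander: roll of tape, 104 mm wide, 25 mm high, lying flat.
Things that resemble listed ones, but are neither listed nor needed, are in the scene too. Leave any yellow look-alike of the mailer alone.

How it is judged:
By the outcome, as a careful person would: the job done as asked, in the order asked, and still so for the second after the job is handed in, with the robot touching nothing.
It also fails if it takes over 38 s, if anything falls off the work surface, if the arm or the gripper's body presses on something with over 40 N, if the wrist force passes 120 N, or if a joint passes its speed limit or range.

## Working session

There is one attempt and no reset: what is moved stays moved. The work goes in short steps, Python scripts to look and compute and a tool call to move; the robot and the scene stay as the last step left them, time stands still between calls to the robot, and variables do not carry over. Pictures are saved under pics/ and viewed, at most 10 in all, crops included, and the job is handed in when it is done.

Besides the shell and the picture viewer there is one more tool, called after "Call:" as name([rows], argument=value, ...), one row to a line, values as JSON. arm_command: Moves the arm, as the interface text tells. Its arguments: {"type":"object","properties":{"targets":{"type":"array","items":{"type":"array","items":{"type":"array","items":{"type":"number"}}}},"jaw":{"type":"number"},"newtons":{"type":"number"}},"required":["targets"]}

```bash
ls; mkdir -p pics; python3 - <<'E'
from cell import arm
import cv2,numpy as np
s=arm.observe();print({k:np.round(v,3).tolist() for k,v in s.items()}, arm.tip_reach)
for n in("top","side"):
    d=arm.get_image(n);cv2.imwrite(f"pics/{n}0.png",d["pixels"][:,:,::-1]);np.savez(f"{n}0.npz",**d)
    print(n,d["fx"],d["fy"],d["cx"],d["cy"],d["xyz"],np.round(d["rotation"],4).tolist())
E
```

```text
pics
{'clock': 0.0, 'joints': [-1.319, 0.435, 0.025, 1.574, -0.012, 1.134, -0.075], 'dq': [0.0, -0.0, 0.001, -0.001, 0.0, -0.0, 0.001], 'joint_efforts': [-0.001, -66.784, 0.984, -31.445, -0.061, 0.043, 0.0], 'position': [0.217, 0.586, 0.245], 'ee_rot': [-0.555, -3.092, 0.002], 'force': [-0.288, -0.075, 0.193], 'ft_torque': [-0.023, -0.024, 0.026], 'gripper_force': 0.0, 'width': 1.002} 0.019
top 442.91199922916877 442.91199922916877 278.83083288530844 205.15916947720316 [ 0.52406485 -0.26278607  1.14049948] [-2.1615, 2.1977, -0.0921]
side 428.38003104733144 428.38003104733144 278.78218867054517 208.02791082653613 [ 0.69024388 -0.9966937   0.46404753] [-2.0677, -0.1123, 0.0937]
```

View pics/top0.png

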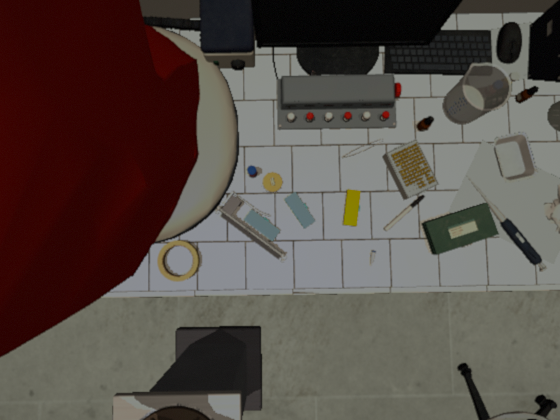

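View pics/side0.png

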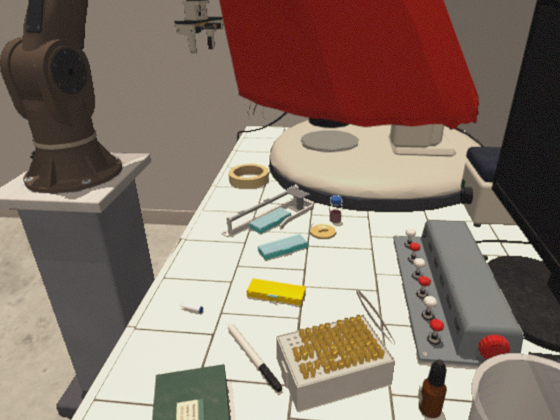

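```bash
cat > h.py <<'E'
import numpy as np,cv2
from scipy.spatial.transform import Rotation as R
def load(n):
    d=dict(np.load(n));d["Rm"]=R.from_rotvec(d["rotation"]).as_matrix();return d
def ray(d,u,v,z):
    r=d["Rm"]@np.array([(u-d["cx"])/d["fx"],(v-d["cy"])/d["fy"],1]);return d["xyz"]+r*(z-d["xyz"][2])/r[2]
def proj(d,p):
    c=d["Rm"].T@(np.asarray(p)-d["xyz"]);return np.array([d["fx"]*c[0]/c[2]+d["cx"],d["fy"]*c[1]/c[2]+d["cy"]])
def cloud(d):
    v,u=np.mgrid[:420,:560];z=d["z_map"]
    c=np.stack([(u-d["cx"])/d["fx"]*z,(v-d["cy"])/d["fy"]*z,z],-1);return c@d["Rm"].T+d["xyz"]
def teal(px):
    h=cv2.cvtColor(px,cv2.COLOR_RGB2HSV);return cv2.inRange(h,(80,50,60),(105,255,255))
E
python3 - <<'E'
from h import *
t=load("top0.npz");s=load("side0.npz")
a=cv2.resize(t["pixels"][180:280,200:330],None,fx=5.5,fy=5.5,interpolation=cv2.INTER_CUBIC)
b=cv2.resize(s["pixels"][170:270,210:350],None,fx=5.5,fy=5.5,interpolation=cv2.INTER_CUBIC)
cv2.imwrite("pics/t1.png",np.clip(a*1.4,0,255).astype(np.uint8)[:,:,::-1]);cv2.imwrite("pics/s1.png",b[:,:,::-1])
for d in(t,s):
    n,l,st,c=cv2.connectedComponentsWithStats(teal(d["pixels"]))
    for i in range(1,n):
        if st[i,4]>80:
            q=cv2.minAreaRect(np.argwhere(l==i)[:,::-1].astype(np.float32));print(st[i],c[i],q,ray(d,*c[i],.014).round(4))
P=cloud(t)
# tall things near nest
for nm,m in(("nest z>.008",(P[...,2]>.028)&(P[...,2]<.06)),):
    v,u=np.where(m[180:280,200:300]);print(nm,len(u));
red=(t["pixels"][...,0]>80)&(t["pixels"][...,1]<30);print("red z pct",np.percentile(P[red][:,2],[1,10,50,90]), "y min",P[red][:,1].min(),"x",P[red][:,0].min(),P[red][:,0].max())
g=P[190:270,210:300];print("zmap sample",np.round(g[::8,::8,2]*1000).astype(int))
E
```

```text
[286 197  25  31 106] [296.22641509 212.44339623] ((296.0, 212.0), (32.92621612548828, 8.477272987365723), 47.48955154418945) [ 0.5984 -0.3092  0.014 ]
[249 213  42  20 194] [268.35051546 224.43298969] ((270.5919189453125, 223.7584991455078), (11.698478698730469, 42.44734573364258), 75.61860656738281) [ 0.5698 -0.249   0.014 ]
[258 242  50  18 272] [283.09191176 250.60294118] ((283.09661865234375, 250.84727478027344), (12.750118255615234, 49.355953216552734), 84.17366027832031) [ 0.6105 -0.3406  0.014 ]
nest z>.008 1005
red z pct [0.03974592 0.04227501 0.04596458 0.05614687] y min -0.5726636830470917 x 0.8324632828046583 0.9170329341489708
zmap sample [[62 59 28  2 -1  1  5 -3  3  1  2 -3]
 [58 39 11 35  0  1 -1 -2 -3 -1 15 14]
 [53  1 32 39 -2 13  4 -1 -2 -4 13 15]
 [17  0 37 -3  3 14 -2 12  1 -2  0 13]
 [-1 -4 -2 32  9 16 18 12 -1 -2  0  2]
 [ 3  3  2 -1 27 42 17 16 18  1  1  1]
 [-1  0  0  3 -4 21 37 -3 13  2 -2 -4]
 [-3  0  1  0 -2 -4 -3 33  9  1  0 -2]
 [ 1  1 -3  2  2  2 -2  3 27 39 -2  2]
 [-3 -1  0  0 -1  4 -3  2  1  5  0 -1]]
```

View pics/t1.png

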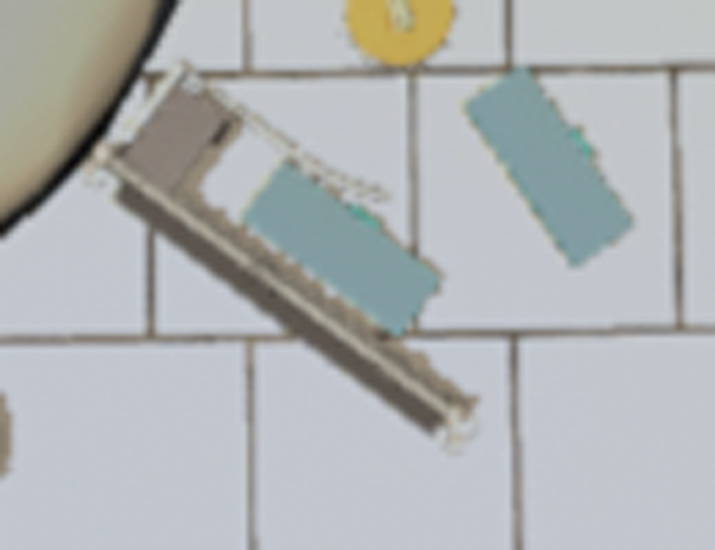

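View pics/s1.png

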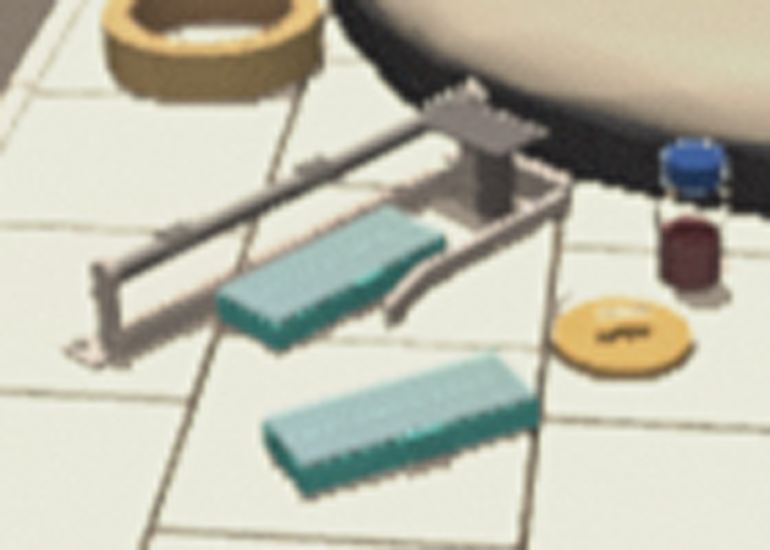

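The top view shows the nest running from the near post at about px (283,257) to the flap at (232,203). The lane mailer is centred near (262,224) and the spare near (300,210). The side view confirms that the bar is on the robot's side and that a lamp stands beyond the flap. Next I'll fit the poses and map the lamp.

```bash
cat >> h.py <<'E'
def rect(d,mask,z):  # min-area rect of mask contour, cast on plane z
    c=max(cv2.findContours(mask,cv2.RETR_EXTERNAL,cv2.CHAIN_APPROX_NONE)[0],key=cv2.contourArea)[:,0]
    W=np.array([ray(d,u,v,z)[:2] for u,v in c],np.float32);return cv2.minAreaRect(W*1000)
E
python3 - <<'E'
from h import *
t=load("top0.npz");s=load("side0.npz");P=cloud(t)
px=t["pixels"].astype(int)
sub=np.zeros((420,560),bool);sub[195:265,215:292]=1
# teal top face: lower saturation threshold
h=cv2.cvtColor(t["pixels"],cv2.COLOR_RGB2HSV);print("hsv mailer",h[224,262],h[210,300],h[200,262], "bar",h[228,247],h[236,262])
m=cv2.inRange(h,(80,25,60),(105,255,255))
for nm,(a,b,c,d) in dict(mailer=(200,245,240,284),spare=(185,235,280,320)).items():
    mm=np.zeros_like(m);mm[a:b,c:d]=m[a:b,c:d];r=rect(t,mm,.014);print(nm,r,cv2.boxPoints(r).round(1).tolist())
# shaft: points 28..45mm high
k=sub&(P[...,2]>.030)&(P[...,2]<.045)
# exclude lamp: keep within 15mm of the visual line
a=ray(t,282,257,.037)[:2];b=ray(t,219,208,.037)[:2]
u=(b-a)/np.linalg.norm(b-a);n=np.array([-u[1],u[0]])
Q=P[k][:,:2]-a;k2=(abs(Q@n)<.012)&(Q@u>-.01)&(Q@u<np.linalg.norm(b-a)+.01);Q=P[k][k2]
vx,vy,x0,y0=cv2.fitLine(Q[:,:2].astype(np.float32),cv2.DIST_HUBER,0,.001,.001).ravel()
print("shaft",np.degrees(np.arctan2(vy,vx)),x0,y0,len(Q),"ends",a,b,np.linalg.norm(b-a)*1000)
# lamp
for nm,D in(("top",t),("side",s)):
    C=cloud(D);I=D["pixels"].astype(int);red=(I[...,0]>60)&(I[...,0]>3*I[...,1])&(D["z_map"]>0)
    lab=cv2.connectedComponentsWithStats(red.astype(np.uint8));i=1+lab[2][1:,4].argmax();q=C[lab[1]==i];print(nm,"red n",len(q),"pct1/99",np.percentile(q,[1,99],0).round(3).tolist())
    al=C[(D["z_map"]>0)&(C[...,0]>.25)&(C[...,0]<.95)&(C[...,1]>-.35)&(C[...,1]<.7)&(C[...,2]>.05)]
    H=np.full((7,11),-1.);L=np.full((7,11),9.)
    for p in al:
        i,j=int((p[0]-.25)/.1),int((p[1]+.35)/.1);
        if i<7 and j<11:H[i,j]=max(H[i,j],p[2]);L[i,j]=min(L[i,j],p[2])
    print("rows x .25.. cols y -.35..  max\n",H.round(2),"\nmin\n",L.round(2))
E
```

```text
hsv mailer [ 93  47 114] [ 94  49 115] [107  12 145] bar [22 30 94] [17 47 98]
mailer ((569.5525512695312, -221.12466430664062), (90.34649658203125, 36.38786697387695), 51.596553802490234) [[527.2000122070312, -245.1999969482422], [555.7000122070312, -267.79998779296875], [611.9000244140625, -197.0], [583.4000244140625, -174.39999389648438]]
spare ((606.9070434570312, -319.12298583984375), (91.28758239746094, 38.29346466064453), 32.57559585571289) [[558.0999755859375, -327.6000061035156], [578.7999877929688, -359.79998779296875], [655.7000122070312, -310.70001220703125], [635.0999755859375, -278.3999938964844]]
shaft 51.94931 0.56012875 -0.18007894 356 ends [ 0.48698128 -0.27083097] [ 0.61124999 -0.11554264] 198.88986704135735
top red n 853 pct1/99 [[0.794, -0.085, 0.235], [0.974, 0.004, 0.453]]
rows x .25.. cols y -.35..  max
 [[-1.   -1.   -1.   -1.   -1.   -1.   -1.   -1.   -1.   -1.   -1.  ]
 [-1.   -1.   -1.    0.68 -1.   -1.   -1.   -1.   -1.   -1.   -1.  ]
 [-1.   -1.   -1.    0.74 -1.   -1.   -1.   -1.   -1.   -1.   -1.  ]
 [-1.   -1.    0.75  0.79 -1.   -1.   -1.   -1.   -1.
[... 939 characters left out ...]
.   -1.  ]
 [-1.   -1.    0.42  0.42  0.15  0.13  0.07 -1.   -1.   -1.   -1.  ]
 [-1.    0.06  0.42  0.15  0.15  0.08 -1.   -1.   -1.   -1.   -1.  ]
 [-1.    0.06  0.42  0.42  0.12  0.07 -1.   -1.   -1.   -1.   -1.  ]
 [ 0.06  0.06  0.4   0.42  0.41  0.07 -1.   -1.   -1.   -1.   -1.  ]] 
min
 [[9.   9.   9.   9.   9.   9.   9.   9.   9.   0.29 0.29]
 [9.   9.   9.   0.27 0.38 9.   9.   9.   9.   9.   9.  ]
 [9.   9.   9.   0.05 0.05 0.05 0.05 9.   9.   9.   9.  ]
 [9.   9.   0.05 0.05 0.06 0.06 0.05 9.   9.   9.   9.  ]
 [9.   0.05 0.05 0.07 0.07 0.07 9.   9.   9.   9.   9.  ]
 [9.   0.05 0.05 0.07 0.07 0.07 9.   9.   9.   9.   9.  ]
 [0.05 0.05 0.05 0.07 0.34 0.07 9.   9.   9.   9.   9.  ]]
```

```bash
python3 - <<'E'
from h import *
t=load("top0.npz");s=load("side0.npz")
from cell import arm
o=arm.observe();w=arm.get_image("wrist");np.savez("w0.npz",pos=o["position"],rv=o["ee_rot"],**w);print({k:np.round(v,3).tolist() for k,v in w.items() if k not in("pixels","z_map")})
cv2.imwrite("pics/w0.png",w["pixels"][:,:,::-1])
S=[]
for nm,D in(("top",t),("side",s)):
    C=cloud(D);I=D["pixels"].astype(int);red=(I[...,0]>25)&(I[...,0]>2.5*I[...,1])
    lab=cv2.connectedComponentsWithStats(red.astype(np.uint8));i=1+lab[2][1:,4].argmax();M=lab[1]==i
    ok=M&(D["z_map"]>0);print(nm,"red",M.sum(),"valid",ok.sum(),"zmap pct",np.percentile(D["z_map"][ok],[0,50,100]))
    S.append(C[ok])
q=np.vstack(S)
for a in np.arange(.15,.95,.05):
    k=q[(q[:,2]>a)&(q[:,2]<a+.05)]
    if len(k)>5:
        i=k[:,0].argsort();print(round(a,2),len(k),"x",np.percentile(k[:,0],[.5,99.5]).round(3),"y",np.percentile(k[:,1],[.5,99.5]).round(3),"min r",np.percentile(np.hypot(k[:,0],k[:,1]),.5).round(3))
# clipped red pixels with no depth
C=cloud(t);I=t["pixels"].astype(int);bad=(I[...,0]>25)&(I[...,0]>2.5*I[...,1])&(t["z_map"]==0);v,u=np.where(bad);print("bad",len(u), u.min() if len(u) else 0,u.max() if len(u) else 0,v.max() if len(u) else 0)
E
```

```text
{'fx': 325.192, 'fy': 325.192, 'cx': 282.593, 'cy': 213.05, 'T_tool_cam': [[-0.0, -0.957, -0.291, 0.079], [1.0, -0.0, 0.0, 0.0], [-0.0, -0.291, 0.957, -0.14], [0.0, 0.0, 0.0, 1.0]]}
top red 54034 valid 53810 zmap pct [0.34556481 0.49818547 1.16316068]
side red 27583 valid 27473 zmap pct [0.79858822 0.88821483 1.0546242 ]
0.15 2399 x [0.513 1.031] y [-0.094  0.071] min r 0.514
0.2 6755 x [0.464 1.021] y [-0.094  0.089] min r 0.466
0.25 7037 x [0.456 0.991] y [-0.094  0.08 ] min r 0.457
0.3 7415 x [0.447 0.962] y [-0.093  0.069] min r 0.449
0.35 7749 x [0.439 0.933] y [-0.091  0.064] min r 0.441
0.4 4236 x [0.432 0.904] y [-0.09   0.045] min r 0.435
0.45 2287 x [0.424 0.793] y [-0.087  0.045] min r 0.427
0.5 4332 x [0.419 0.798] y [-0.086  0.043] min r 0.421
0.55 5738 x [0.414 0.835] y [-0.084  0.044] min r 0.416
0.6 6903 x [0.408 0.823] y [-0.082  0.045] min r 0.411
0.65 9874 x [0.432 0.794] y [-0.076  0.033] min r 0.434
0.7 9836 x [0.496 0.768] y [-0.066  0.007] min r 0.496
0.75 6408 x [0.588 0.743] y [-0.058 -0.02 ] min r 0.588
0.8 303 x [0.675 0.72 ] y [-0.05  -0.045] min r 0.677
bad 224 0 195 344
```

View pics/w0.png

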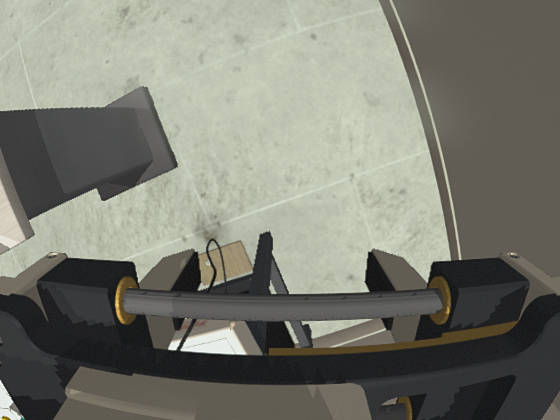

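The wrist view shows only the floor and the gripper; the work is out of sight. The shade intrudes on the swing path, so I'll fit its section at each height.

```bash
python3 - <<'E'
from h import *
from scipy.optimize import least_squares
t=load("top0.npz");s=load("side0.npz");S=[]
for D in(t,s):
    C=cloud(D);I=D["pixels"].astype(int);red=((I[...,0]>25)&(I[...,0]>2.5*I[...,1])).astype(np.uint8)
    lab=cv2.connectedComponentsWithStats(red);i=1+lab[2][1:,4].argmax();S.append(C[(cv2.erode((lab[1]==i).astype(np.uint8),np.ones((5,5)))>0)&(D["z_map"]>0)])
q=np.vstack(S)
for a in np.arange(.2,.8,.1):
    k=q[(q[:,2]>a)&(q[:,2]<a+.02)][:,:2]
    f=least_squares(lambda p:np.hypot(k[:,0]-p[0],k[:,1]-p[1])-p[2],[.74,.2,.3],loss="soft_l1",f_scale=.003)
    c=f.x;print(round(a,2),len(k),c.round(3),"rms",np.sqrt(np.mean(f.fun**2)).round(4),"min radial",(np.hypot(*c[:2])-c[2]).round(3))
    i=np.argsort(k[:,0])[::max(1,len(k)//8)];print(k[i].round(3).tolist())
E
```

```text
0.2 2317 [0.788 0.287 0.377] rms 0.0122 min radial 0.462
[[0.469, 0.036], [0.572, -0.021], [0.632, -0.051], [0.698, -0.083], [0.751, -0.081], [0.81, -0.086], [0.866, -0.091], [0.928, -0.086], [1.021, 0.06]]
0.3 2865 [0.76  0.279 0.367] rms 0.0117 min radial 0.443
[[0.452, 0.042], [0.53, -0.005], [0.598, -0.039], [0.661, -0.077], [0.718, -0.081], [0.775, -0.086], [0.831, -0.089], [0.885, -0.068], [0.968, 0.054]]
0.4 3035 [0.725 0.243 0.329] rms 0.0101 min radial 0.435
[[0.438, 0.041], [0.508, -0.002], [0.572, -0.037], [0.633, -0.079], [0.682, -0.088], [0.729, -0.085], [0.775, -0.088], [0.823, -0.073], [0.907, 0.024]]
0.5 1373 [0.74  0.326 0.412] rms 0.0045 min radial 0.396
[[0.426, 0.04], [0.472, 0.012], [0.51, -0.011], [0.545, -0.034], [0.58, -0.057], [0.614, -0.074], [0.663, -0.081], [0.718, -0.084], [0.777, -0.086]]
0.6 2512 [0.796 0.528 0.609] rms 0.004 min radial 0.346
[[0.412, 0.043], [0.462, 0.019], [0.511, -0.006], [0.562, -0.031], [0.614, -0.057], [0.665, -0.074], [0.718, -0.075], [0.773, -0.079]]
0.7 4170 [0.755 0.398 0.464] rms 0.0026 min radial 0.39
[[0.482, 0.011], [0.529, -0.005], [0.559, -0.021], [0.588, -0.035], [0.619, -0.043], [0.65, -0.059], [0.689, -0.062], [0.729, -0.063], [0.777, -0.067]]
0.8 303 [ 18.284 180.677 181.577] rms 0.0006 min radial 0.022
[[0.673, -0.045], [0.687, -0.047], [0.694, -0.047], [0.699, -0.047], [0.704, -0.047], [0.708, -0.048], [0.712, -0.048], [0.715, -0.048], [0.719, -0.049]]
```

Call:
arm_command([
  [[0,0,0,0,0,0],[0.02,0,0,0,0,0],[0.02,0,0,0,0,0]],
], jaw=0.04)

```text
clock: 0.52
position: [0.1776, 0.6006, 0.2457]
ee_rot: [-0.553, -3.092, -0.0]
force: [-0.2, -0.3, -0.5]
width: 0.725
gripper_force: 0.0
```

```bash
python3 - <<'E'
from h import *
from cell import arm
t=load("top0.npz");C=cloud(t);I=t["pixels"].astype(int);red=(I[...,0]>25)&(I[...,0]>2.5*I[...,1])&(t["z_map"]>0)
for u in range(2,200,22):
    v=np.where(red[:,u])[0].max();print(u,v,C[v-3,u].round(3),C[v-12,u].round(3))
s=load("side0.npz");C=cloud(s);I=s["pixels"].astype(int);red=(I[...,0]>25)&(I[...,0]>2.5*I[...,1])&(s["z_map"]>0)
for v in range(0,120,15):
    r=np.where(red[v])[0];r=r[(r>180)];print("side",v,r.min(),C[v,r.min()+2].round(3),C[v,r.max()-2].round(3))
I=s["pixels"][0:175,0:300]
cv2.imwrite("pics/s2.png",cv2.resize(np.clip(I*1.6,0,255).astype(np.uint8),None,fx=2.6,fy=2.6)[:,:,::-1])
o=arm.observe();print(o["joints"],o["position"])
E
```

```text
2 354 [0.409 0.045 0.639] [0.421 0.038 0.65 ]
24 342 [0.414 0.042 0.601] [0.426 0.037 0.611]
46 329 [0.42  0.042 0.551] [0.434 0.034 0.567]
68 316 [0.428 0.04  0.495] [0.444 0.028 0.522]
90 302 [0.439 0.038 0.426] [0.456 0.025 0.459]
112 287 [0.454 0.037 0.338] [0.472 0.024 0.374]
134 271 [0.476 0.033 0.23 ] [0.496 0.019 0.273]
156 237 [ 0.545 -0.003  0.2  ] [ 0.562 -0.016  0.246]
178 198 [ 0.628 -0.048  0.192] [ 0.643 -0.056  0.229]
side 0 220 [0.436 0.042 0.417] [0.909 0.049 0.41 ]
side 15 223 [0.44  0.045 0.386] [0.926 0.052 0.381]
side 30 226 [0.446 0.041 0.355] [0.939 0.042 0.351]
side 45 229 [0.45  0.042 0.322] [0.956 0.045 0.32 ]
side 60 233 [0.457 0.041 0.289] [0.979 0.064 0.285]
side 75 236 [0.463 0.037 0.255] [0.998 0.068 0.251]
side 90 239 [0.469 0.036 0.22 ] [1.022 0.083 0.214]
side 105 264 [ 0.535 -0.001  0.194] [1.022 0.048 0.187]
[-1.37821652  0.43691959  0.0146808   1.56906241 -0.00770798  1.13554193
 -0.14516456] [0.17759511 0.60064175 0.24572998]
```

View pics/s2.png

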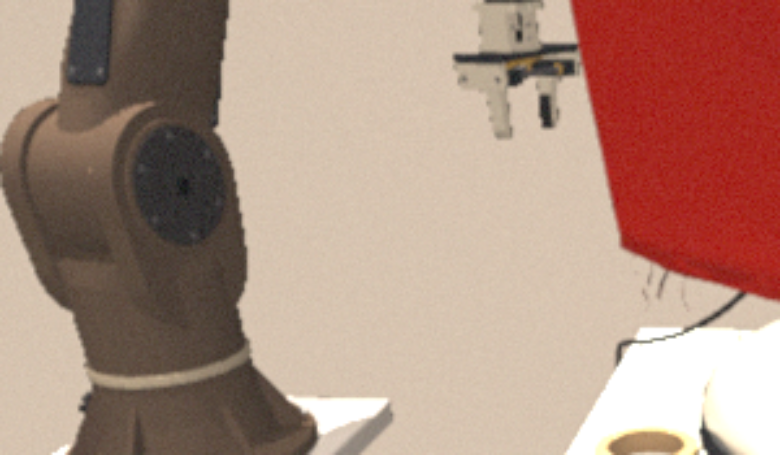

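The picture shows the shade as a flat-sided shape. Its nearest vertical edge runs from (0.476, 0.033, 0.23) to (0.409, 0.045, 0.64), and the gripper is behind it at about crop (520,60). I'll swing the arm tucked in, with the gripper turned tangentially.

```bash
cat > plan.py <<'E'
import numpy as np
from scipy.spatial.transform import Rotation as R
def rows(pos,rv,way):
    """way: list of (xyz, yaw_deg of tool x, n rows); prints tool-frame rows for a tool pointing down"""
    p=np.array(pos);Q=R.from_rotvec(rv);out=[]
    for xyz,yaw,n in way:
        p1=np.array(xyz);c,s=np.cos(np.radians(yaw)),np.sin(np.radians(yaw))
        Q1=R.from_matrix(np.array([[c,s,0],[s,-c,0],[0,0,-1]]));tw=(Q.inv()*Q1).as_rotvec()/n;p0,Q0=p,Q
        for i in range(n):
            d=Q.inv().apply(p0+(p1-p0)*(i+1)/n-p).round(4);w=tw.round(4)
            out.append([float(x)+0 for x in [*d,*w]]);p=p+Q.apply(d);Q=Q*R.from_rotvec(w)
    for i in range(0,len(out),10):print(out[i:i+10])
    print("end",p.round(4),Q.as_rotvec().round(3))
def pol(r,a,z):return [r*np.cos(np.radians(a)),r*np.sin(np.radians(a)),z]
E
python3 - <<'E'
from plan import *
from cell import arm
o=arm.observe()
print(np.degrees(np.arctan2(*R.from_rotvec(o["ee_rot"]).as_matrix()[[1,0],0])))
rows(o["position"],o["ee_rot"],[(pol(.40,65,.18),245,9)])
E
```

```text
159.70036555051018
[[-0.0083, -0.0251, 0.0073, 0.0001, -0.0001, -0.1654], [-0.004, -0.0262, 0.0073, 0.0001, -0.0001, -0.1654], [0.0003, -0.0265, 0.0073, 0.0001, -0.0001, -0.1654], [0.0047, -0.026, 0.0073, 0.0001, -0.0001, -0.1654], [0.0089, -0.025, 0.0073, 0.0001, -0.0001, -0.1654], [0.0129, -0.0231, 0.0073, 0.0001, -0.0001, -0.1654], [0.0165, -0.0207, 0.0073, 0.0001, -0.0001, -0.1654], [0.0197, -0.0177, 0.0073, 0.0001, -0.0001, -0.1654], [0.0223, -0.0142, 0.0073, 0.0001, -0.0001, -0.1654]]
end [0.1691 0.3625 0.18  ] [-1.688e+00  2.650e+00 -1.000e-03]
```

Call:
arm_command([
  [[-0.008,-0.025,0.007,0,0,-0.165],[-0.004,-0.026,0.007,0,0,-0.165],[0,-0.026,0.007,0,0,-0.165],[0.005,-0.026,0.007,0,0,-0.165],[0.009,-0.025,0.007,0,0,-0.165],[0.013,-0.023,0.007,0,0,-0.165],[0.016,-0.021,0.007,0,0,-0.165],[0.02,-0.018,0.007,0,0,-0.165],[0.022,-0.014,0.007,0,0,-0.165],[0,0,0,0,0,0]],
])

```text
clock: 1.78
position: [0.1696, 0.3614, 0.1825]
ee_rot: [1.684, -2.651, 0.002]
force: [1.0, -0.0, 0.7]
width: 0.433
gripper_force: 0.0
```

```bash
python3 - <<'E'
from plan import *
from cell import arm
o=arm.observe();print(o["joints"].round(3) if hasattr(o["joints"],"round") else o["joints"],o["clock"])
way=[(pol(.36,a,z),a+180,1) for a,z in zip(np.linspace(65,-10,11)[1:],np.linspace(.18,.13,11)[1:])]
rows(o["position"],o["ee_rot"],way)
E
```

```text
[-1.016  0.165 -0.281  2.15   0.062  0.835  1.368] 1.775
[[0.0422, -0.0461, 0.0076, -0.0004, -0.0013, 0.1285], [0.003, -0.047, 0.005, -0.0001, 0.0, 0.1309], [0.0031, -0.047, 0.005, 0.0, 0.0, 0.1309], [0.0031, -0.047, 0.005, 0.0, 0.0, 0.1309], [0.0031, -0.047, 0.0049, 0.0, 0.0, 0.1309], [0.0031, -0.0469, 0.005, 0.0, 0.0, 0.1309], [0.0031, -0.047, 0.005, 0.0, 0.0, 0.1309], [0.003, -0.047, 0.005, 0.0, 0.0, 0.1309], [0.0031, -0.047, 0.005, 0.0, 0.0, 0.1309], [0.0031, -0.047, 0.005, 0.0, -0.0001, 0.1309]]
end [ 0.3545 -0.0625  0.13  ] [0.274 3.13  0.   ]
```

Call:
arm_command([
  [[0.042,-0.046,0.008,0,0,0.13],[0.003,-0.047,0.005,0,0,0.131],[0.003,-0.047,0.005,0,0,0.131],[0.003,-0.047,0.005,0,0,0.131],[0.003,-0.047,0.005,0,0,0.131]],
])

```text
clock: 2.4
position: [0.3217, 0.1685, 0.1552]
ee_rot: [-0.733, 3.053, 0.002]
force: [0.5, 0.7, 0.7]
width: 0.437
gripper_force: 0.0
```

```bash
python3 - <<'E'
from h import *
from cell import arm
o=arm.observe();print(np.round(o["joints"],3),np.round(o["force"],2))
d=arm.get_image("side");cv2.imwrite("pics/s3.png",np.clip(d["pixels"][:260,:330]*1.4,0,255).astype(np.uint8)[:,:,::-1])
E
```

```text
[-0.647  0.13   0.019  2.281 -0.004  0.729  1.417] [0.55 0.73 0.72]
```

View pics/s3.png

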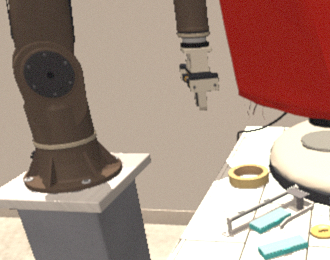

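The gripper is at about px (200,80), well left of the shade edge at about (228,60), so it is safe to carry on.

Call:
arm_command([
  [[0.005,-0.047,0.005,0,0,0.131],[0.004,-0.047,0.005,0,0,0.131],[0.003,-0.047,0.005,0,0,0.131],[0.003,-0.047,0.005,0,0,0.131],[0.003,-0.047,0,0,0,0.131],[0.003,-0.047,0,0,0,0.131]],
])

```text
clock: 3.2
position: [0.3424, -0.1088, 0.1353]
ee_rot: [0.492, 3.101, -0.0]
force: [0.5, 0.2, 0.4]
width: 0.432
gripper_force: 0.0
```

```bash
python3 - <<'E'
from h import *
t=load("top0.npz");P=cloud(t)
th=np.radians(51.8);ex=np.array([np.cos(th),np.sin(th)]);ey=np.array([-ex[1],ex[0]]);O=np.array([.611,-.161])
X=(P[...,:2]-O)@ex;Y=(P[...,:2]-O)@ey;Z=P[...,2]
k=(X>-.145)&(X<-.012)&(abs(Y-.029)<.007)&(Z>.027)&(Z<.046)
# cast shaft pixels on z=.0375 (depth noise free)
v,u=np.where(k);W=np.array([ray(t,a,b,.0365)[:2] for a,b in zip(u,v)])
vx,vy,x0,y0=cv2.fitLine(W.astype(np.float32),cv2.DIST_HUBER,0,.001,.001).ravel()
print("n",len(u),"ang",np.degrees(np.arctan2(vy,vx))%180,"y of shaft in guess",np.percentile((W-O)@ey*1000,[5,25,50,75,95]).round(1),"z",np.median(Z[k]))
for x in (-140,-110,-80,-50,-20):
    kk=abs((W-O)@ex*1000-x)<15;print(x,((W-O)@ey)[kk].mean().round(4),kk.sum())
# dark bar region, bright post ends, flap: list along shaft
g=cv2.cvtColor(t["pixels"],cv2.COLOR_RGB2GRAY);hs=cv2.cvtColor(t["pixels"],cv2.COLOR_RGB2HSV)
def samp(x,y,z):
    q=proj(t,[*(O+ex*x/1000+ey*y/1000),z/1000]);return int(cv2.getRectSubPix(g,(1,1),tuple(map(float,q)))[0,0])
for z,y,xs in((36,40,range(-185,50,5)),(38,0,range(-20,60,4)),(40,29,range(-180,50,4))):print(z,y,[(x,samp(x,y,z)) for x in xs])
for x,z in((-80,20),(-130,20),(14,40)):print("across x",x,[(y,samp(x,y,z)) for y in range(-40,62,3)])
E
```

```text
n 240 ang 52.376102 y of shaft in guess [24.4 26.6 29.4 32.2 34.9] z 0.035869874021667636
-140 0.029 37
-110 0.0292 59
-80 0.0293 49
-50 0.0297 54
-20 0.0301 41
36 40 [(-185, 141), (-180, 141), (-175, 141), (-170, 133), (-165, 132), (-160, 135), (-155, 117), (-150, 115), (-145, 110), (-140, 114), (-135, 110), (-130, 110), (-125, 113), (-120, 107), (-115, 109), (-110, 106), (-105, 102), (-100, 100), (-95, 103), (-90, 95), (-85, 90), (-80, 71), (-75, 86), (-70, 96), (-65, 90), (-60, 88), (-55, 95), (-50, 88), (-45, 92), (-40, 89), (-35, 83), (-30, 89), (-25, 85), (-20, 85), (-15, 87), (-10, 83), (-5, 85), (0, 72), (5, 84), (10, 83), (15, 78), (20, 90), (25, 134), (30, 127), (35, 135), (40, 128), (45, 35)]
38 0 [(-20, 141), (-16, 142), (-12, 142), (-8, 136), (-4, 105), (0, 96), (4, 89), (8, 93), (12, 92), (16, 93), (20, 93), (24, 92), (28, 88), (32, 115), (36, 137), (40, 140), (44, 105), (48, 23), (52, 66), (56, 90)]
40 29 [(-180, 141), (-176, 141), (-172, 129), (-168, 137), (-164, 135), (-160, 118), (-156, 87), (-152, 83), (-148, 82), (-144, 84), (-140, 85), (-136, 91), (-132, 86), (-1
[... 956 characters left out ...]
, (-28, 142), (-25, 141), (-22, 142), (-19, 142), (-16, 142), (-13, 142), (-10, 142), (-7, 141), (-4, 140), (-1, 127), (2, 92), (5, 102), (8, 139), (11, 133), (14, 109), (17, 97), (20, 84), (23, 89), (26, 110), (29, 92), (32, 65), (35, 62), (38, 76), (41, 117), (44, 142), (47, 142), (50, 141), (53, 142), (56, 142), (59, 141)]
across x 14 [(-40, 130), (-37, 97), (-34, 94), (-31, 122), (-28, 126), (-25, 111), (-22, 92), (-19, 92), (-16, 93), (-13, 92), (-10, 92), (-7, 92), (-4, 92), (-1, 92), (2, 93), (5, 93), (8, 93), (11, 93), (14, 93), (17, 93), (20, 93), (23, 92), (26, 102), (29, 105), (32, 73), (35, 60), (38, 65), (41, 95), (44, 134), (47, 142), (50, 142), (53, 141), (56, 141), (59, 142)]
```

```bash
cat >> plan.py <<'E'
O=np.array([.611,-.161]);TH=52.1;EX=np.array([np.cos(np.radians(TH)),np.sin(np.radians(TH))]);EY=np.array([-EX[1],EX[0]])
def nest(x,y,z):return [*(O+EX*x/1000+EY*y/1000),z/1000]
def tonest(p):d=np.asarray(p[:2])-O;return np.round([d@EX*1000,d@EY*1000,p[2]*1000],1)
E
python3 - <<'E'
from plan import *
from cell import arm
o=arm.observe();rows(o["position"],o["ee_rot"],[(nest(-134,33,110),TH,12)])
E
```

```text
[[-0.0162, -0.0068, 0.0021, 0.0002, 0.0001, 0.1598], [-0.0172, -0.0041, 0.0022, 0.0002, 0.0001, 0.1598], [-0.0175, -0.0013, 0.0021, 0.0002, 0.0001, 0.1598], [-0.0176, 0.0014, 0.0022, 0.0002, 0.0001, 0.1598], [-0.017, 0.0043, 0.0021, 0.0002, 0.0001, 0.1598], [-0.0162, 0.0069, 0.0021, 0.0002, 0.0001, 0.1598], [-0.0149, 0.0094, 0.0021, 0.0002, 0.0001, 0.1598], [-0.0132, 0.0117, 0.0022, 0.0002, 0.0001, 0.1598], [-0.0112, 0.0136, 0.0021, 0.0002, 0.0001, 0.1598], [-0.0089, 0.0152, 0.0021, 0.0002, 0.0001, 0.1598]]
[[-0.0063, 0.0164, 0.0021, 0.0002, 0.0001, 0.1598], [-0.0036, 0.0172, 0.0021, 0.0002, 0.0001, 0.1598]]
end [ 0.5026 -0.2464  0.11  ] [ 2.822  1.38  -0.   ]
```

Call:
arm_command([
  [[-0.016,-0.007,0.002,0,0,0.16],[-0.017,-0.004,0.002,0,0,0.16],[-0.0175,-0.001,0.002,0,0,0.16],[-0.0175,0.0015,0.002,0,0,0.16],[-0.017,0.004,0.002,0,0,0.16],[-0.016,0.007,0.002,0,0,0.16],[-0.015,0.0095,0.002,0,0,0.16],[-0.013,0.012,0.002,0,0,0.16],[-0.011,0.0135,0.002,0,0,0.16],[-0.009,0.015,0.002,0,0,0.16]],
], jaw=0.03, newtons=25)

```text
clock: 4.45
position: [0.4766, -0.2206, 0.1148]
ee_rot: [2.568, 1.808, 0.001]
force: [0.7, 0.5, -0.4]
width: 0.326
gripper_force: 0.0
```

Call:
arm_command([
  [[-0.0065,0.0165,0.002,0,0,0.16],[-0.0035,0.017,0.002,0,0,0.16],[0,0,0,0,0,0],[0,0,0,0,0,0]],
])

```text
clock: 4.95
position: [0.5012, -0.2433, 0.1106]
ee_rot: [-2.818, -1.388, 0.0]
force: [-0.4, 0.9, 0.1]
width: 0.324
gripper_force: 0.0
```

```bash
python3 - <<'E'
from plan import *
from h import *
from cell import arm
o=arm.observe();print(tonest(o["position"]),R.from_rotvec(o["ee_rot"]).as_matrix().round(3).tolist(),o["width"]*91.8,np.round(o["joints"],2))
w=arm.get_image("wrist");np.savez("w1.npz",pos=o["position"],rv=o["ee_rot"],**w);cv2.imwrite("pics/w1.png",np.clip(w["pixels"]*1.3,0,255).astype(np.uint8)[:,:,::-1])
rows(o["position"],o["ee_rot"],[(nest(-134,33,24),TH,6)])
E
```

```text
[-132.4   36.1  110.6] [[0.609, 0.793, -0.0], [0.793, -0.609, 0.0], [-0.0, -0.001, -1.0]] 29.731849683275552 [-0.19  0.59  0.8   1.94 -0.56  0.85  0.25]
[[-0.0003, 0.0005, 0.0144, -0.0001, 0.0, 0.001], [-0.0002, 0.0006, 0.0145, -0.0001, 0.0, 0.001], [-0.0003, 0.0005, 0.0144, -0.0001, 0.0, 0.001], [-0.0003, 0.0005, 0.0144, -0.0001, 0.0, 0.001], [-0.0002, 0.0005, 0.0145, -0.0001, 0.0, 0.001], [-0.0003, 0.0005, 0.0144, -0.0001, 0.0, 0.001]]
end [ 0.5026 -0.2464  0.024 ] [ 2.822  1.38  -0.   ]
```

View pics/w1.png

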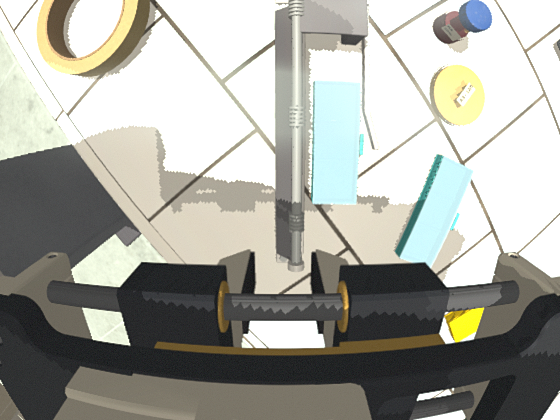

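The wrist view shows the shaft between the fingers, from px (297,20) to (296,260). The mailer's rear edge is at row 204, columns 313–356. I'll refine the nest offset from these.

```bash
python3 - <<'E'
from plan import *
import numpy as np
d=dict(np.load("w1.npz"));M=R.from_rotvec(d["rv"]).as_matrix();T=d["T_tool_cam"]
def cast(u,v,z):
    a=np.array([u-d["cx"],v-d["cy"]])/d["fx"];r=np.hypot(*a);k=np.array([*(a/r*np.sin(r)),np.cos(r)])
    o=d["pos"]+M@T[:3,3];w=M@T[:3,:3]@k;return o+w*(z-o[2])/w[2]
for n,u,v,z in [("shaft",297,40,.036),("shaft",297,100,.036),("shaft",297,160,.036),("shaft",296,215,.036),("nearpost",296,264,.04),("baredge",276,50,.017),("baredge",276,150,.017),("baredge",277,230,.017),("m rl",313,203,.014),("m rr",356,205,.014),("m fl",316,82,.014),("m fr",359,82,.014),("flapfront L",305,33,.04),("flap R front",367,34,.038)]:
    print(n,tonest(cast(u,v,z)))
E
```

```text
shaft [-1.6 27.8 36. ]
shaft [-42.2  27.6  36. ]
shaft [-81.9  27.1  36. ]
shaft [-120.1   27.2   36. ]
nearpost [-155.7   26.6   40. ]
baredge [-4.7 41.8 17. ]
baredge [-77.3  41.5  17. ]
baredge [-138.1   40.7   17. ]
m rl [-117.4   13.5   14. ]
m rr [-118.7  -19.8   14. ]
m fl [-27.5  13.2  14. ]
m fr [-25.9 -18.3  14. ]
flapfront L [ 2.4 22.9 40. ]
flap R front [  5.  -18.2  38. ]
```

Call:
arm_command([
  [[-0.001,0.002,0.012,0,0,0],[-0.001,0.002,0.012,0,0,0],[0,0,0.012,0,0,0],[0,0,0.01,0,0,0],[0,0,0,0,0,0]],
])

```text
clock: 5.62
position: [0.5022, -0.2482, 0.0638]
ee_rot: [-2.82, -1.382, 0.002]
force: [-1.1, 0.2, -1.0]
width: 0.328
gripper_force: 0.0
```

```bash
python3 - <<'E'
from plan import *
from cell import arm
o=arm.observe();print(tonest(o["position"]),o["force"],np.degrees(np.arctan2(*R.from_rotvec(o["ee_rot"]).as_matrix()[[1,0],0])))
E
```

```text
[-135.6   32.3   63.8] [-1.13217763  0.21125603 -0.96031404] 52.22761308873461
```

Call:
arm_command([
  [[0,0,0.01,0,0,0],[0,0,0.01,0,0,0],[0,0,0.01,0,0,0],[0,0,0.009,0,0,0],[0,0,0,0,0,0],[0,0,0,0,0,0]],
])

```text
clock: 6.38
position: [0.5029, -0.2486, 0.0259]
ee_rot: [2.821, 1.383, 0.0]
force: [-0.2, -0.3, 0.3]
width: 0.327
gripper_force: 0.0
```

```bash
python3 - <<'E'
from plan import *
from h import *
from cell import arm
o=arm.observe();print(tonest(o["position"]),np.round(o["force"],2),o["width"]*91.8)
w=arm.get_image("wrist");cv2.imwrite("pics/w2.png",np.clip(w["pixels"]*1.3,0,255).astype(np.uint8)[:,:,::-1])
E
```

```text
[-135.5   31.5   25.9] [-0.18 -0.28  0.28] 30.01587140010672
```

View pics/w2.png

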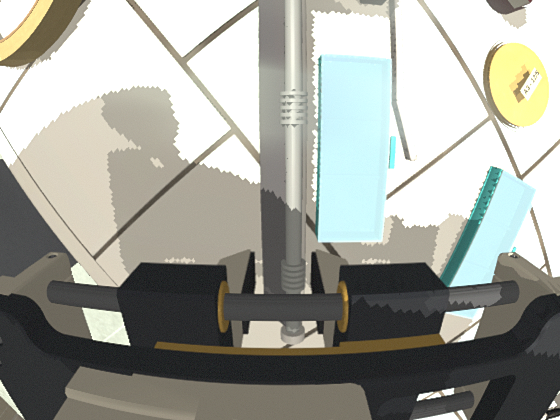

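The fingers straddle the shaft, behind the mailer's rear edge at row 242. Now I'll press the bar.

Call:
arm_command([
  [[0,0.003,0.001,0,0,0],[0,0.003,0,0,0,0],[0,0.003,0,0,0,0],[0,0.0025,0,0,0,0],[0,0.002,0,0,0,0],[0,0,0,0,0,0],[0,0,0,0,0,0]],
])

```text
clock: 7.3
position: [0.5119, -0.2553, 0.0238]
ee_rot: [-2.817, -1.382, 0.003]
force: [-4.6, 4.7, -3.6]
width: 0.326
gripper_force: 2.6
```

```bash
python3 - <<'E'
from plan import *
from h import *
from cell import arm
o=arm.observe();f=o["force"];print(tonest(o["position"]),"f nest",np.round([f[:2]@EX,f[:2]@EY,f[2]],2),o["width"]*91.8)
s=arm.get_image("side");w=arm.get_image("wrist")
a=cv2.resize(s["pixels"][170:270,210:350],(560,400),interpolation=cv2.INTER_CUBIC)
b=w["pixels"][0:250,150:450]
c=np.zeros((400,800,3),np.uint8);c[:,:480]=a[:,:480];c[:250,490:790]=b
cv2.imwrite("pics/c3.png",np.clip(c*1.3,0,255).astype(np.uint8)[:,:,::-1])
E
```

```text
[-135.3   20.2   23.8] f nest [ 0.95  6.51 -3.59] 29.921486651314083
```

View pics/c3.png

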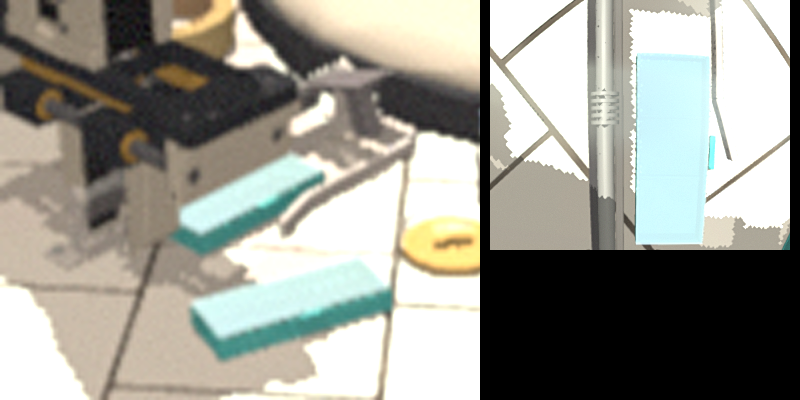

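The side view shows the flap raised (crop ~(345,75)). The wrist view shows the mailer straight, with the bar pushed in under the shaft. I'll press a little more and check the flap height with depth.

Call:
arm_command([
  [[0,0.0015,0,0,0,0],[0,0.001,0,0,0,0],[0,0,0,0,0,0]],
])

```text
clock: 7.78
position: [0.5141, -0.2571, 0.0239]
ee_rot: [-2.818, -1.382, 0.003]
force: [-4.2, 4.1, -3.6]
width: 0.327
gripper_force: 2.5
```

```bash
cat > flap.py <<'E'
from plan import *
from h import *
from cell import arm
def flap(d):
    C=cloud(d);X=(C[...,:2]-O)@EX*1000;Y=(C[...,:2]-O)@EY*1000;Z=C[...,2]*1000
    r=[]
    for y in(-14,-6,2,10):
        k=(X>4)&(X<26)&(abs(Y-y)<4)&(Z>25)&(Z<90);r.append((y,int(k.sum()),np.percentile(Z[k],[50,90]).round(1).tolist() if k.sum()>2 else None))
    return r
def state():
    o=arm.observe();f=np.array(o["force"]);print(o["clock"],tonest(o["position"]),"f nest",np.round([f[:2]@EX,f[:2]@EY,f[2]],2),round(o["width"]*91.8,1),"yaw",np.degrees(np.arctan2(*R.from_rotvec(o["ee_rot"]).as_matrix()[[1,0],0])).round(2))
def mailer(d):
    m=cv2.inRange(cv2.cvtColor(d["pixels"],cv2.COLOR_RGB2HSV),(80,25,60),(105,255,255))
    C=cloud(d);X=(C[...,:2]-O)@EX*1000;Y=(C[...,:2]-O)@EY*1000;Z=C[...,2]*1000
    k=(m>0)&(abs(Y)<26)&(X>-135)&(X<40)&(Z<25)&(d["z_map"]>0)
    if k.sum()<9:return None
    return int(k.sum()),"x",np.percentile(X[k],[1,99]).round(1),"y",np.percentile(Y[k],[2,98]).round(1),"z99",np.percentile(Z[k],[50,98]).round(1)
def get(n):
    d=dict(arm.get_image(n));d["Rm"]=R.from_rotvec(d["rotation"]).as_matrix();return d
E
python3 - <<'E'
from flap import *
state();d0=load("side0.npz");print("closed",flap(d0),mailer(d0));d=get("side");print("now",flap(d),mailer(d))
print("top closed",flap(load("top0.npz")),mailer(load("top0.npz")));d=get("top");print("top",flap(d),mailer(d))
E
```

```text
7.775 [-135.3   17.4   23.9] f nest [ 0.69  5.81 -3.62] 30.0 yaw 52.25
closed [(-14, 19, [37.3, 37.8]), (-6, 18, [37.6, 38.2]), (2, 21, [37.6, 38.3]), (10, 11, [37.2, 37.8])] (491, 'x', array([-119.4,  -30.9]), 'y', array([-22.1,  10.5]), 'z99', array([14.2, 16.1]))
now [(-14, 34, [52.3, 57.8]), (-6, 9, [52.3, 54.4]), (2, 7, [50.4, 52.7]), (10, 4, [45.8, 46.0])] (370, 'x', array([-119.1,  -30.4]), 'y', array([-22.4,   0.9]), 'z99', array([14. , 16.1]))
top closed [(-14, 27, [37.3, 39.7]), (-6, 28, [38.2, 40.5]), (2, 27, [37.6, 41.0]), (10, 29, [36.9, 39.3])] (479, 'x', array([-117.5,  -28.8]), 'y', array([-19.9,  13.1]), 'z99', array([14.9, 19. ]))
top [(-14, 17, [56.5, 60.8]), (-6, 30, [55.4, 58.8]), (2, 26, [51.8, 55.1]), (10, 28, [47.3, 51.1])] (171, 'x', array([-65.5, -28.3]), 'y', array([-20. ,  12.9]), 'z99', array([15. , 19.6]))
```

Call:
arm_command([
  [[0.004,0,0,0,0,0],[0.004,0,0,0,0,0],[0.004,0,0,0,0,0],[0.004,0,0,0,0,0],[0.004,0,0,0,0,0],[0.004,0,0,0,0,0],[0.004,0,0,0,0,0],[0,0,0,0,0,0]],
])

```text
clock: 8.88
position: [0.5319, -0.2359, 0.0245]
ee_rot: [-2.82, -1.383, 0.002]
force: [-4.3, 1.0, -1.6]
width: 0.328
gripper_force: 2.2
```

```bash
python3 - <<'E'
from flap import *
state();d=get("side");print("side",flap(d),mailer(d));d=get("top");print("top",flap(d),mailer(d))
E
```

```text
8.875 [-107.7   16.4   24.5] f nest [-1.8   4.   -1.58] 30.1 yaw 52.24
side [(-14, 39, [55.1, 59.7]), (-6, 9, [49.6, 59.8]), (2, 1, None), (10, 0, None)] (325, 'x', array([-97.9,  -9.3]), 'y', array([-22.5,   1.9]), 'z99', array([14., 16.]))
top [(-14, 14, [54.7, 62.5]), (-6, 30, [58.7, 62.4]), (2, 29, [54.3, 56.7]), (10, 27, [49.3, 52.8])] (64, 'x', array([-21.5,  -5.9]), 'y', array([-18.6,  11.6]), 'z99', array([14.9, 19.6]))
```

Call:
arm_command([
  [[0.004,-0.0005,0,0,0,0],[0.004,-0.0005,0,0,0,0],[0.004,0,0,0,0,0],[0.004,0,0,0,0,0],[0.004,0,0,0,0,0],[0.004,0,0,0,0,0],[0.004,0,0,0,0,0],[0,0,0,0,0,0]],
])

```text
clock: 9.98
position: [0.5489, -0.2132, 0.0247]
ee_rot: [-2.82, -1.383, 0.0]
force: [-4.1, 1.7, -0.7]
width: 0.324
gripper_force: 2.1
```

```bash
python3 - <<'E'
from flap import *
state();d=get("side");print("side",flap(d),mailer(d));d=get("top");print("top",flap(d),mailer(d))
E
```

```text
9.975 [-79.3  16.9  24.7] f nest [-1.16  4.31 -0.65] 29.7 yaw 52.25
side [(-14, 0, None), (-6, 0, None), (2, 0, None), (10, 0, None)] (295, 'x', array([-69.6,  20.8]), 'y', array([-21.7,   2.5]), 'z99', array([14.2, 16. ]))
top [(-14, 1, None), (-6, 12, [60.4, 62.4]), (2, 8, [56.0, 59.7]), (10, 2, None)] None
```

Call:
arm_command([
  [[0.0025,0,0,0,0,0],[0.0025,0,0,0,0,0],[0.002,0,0,0,0,0],[0.001,0,0,0,0,0],[0,0,0,0,0,0]],
])

```text
clock: 10.7
position: [0.5536, -0.2073, 0.0248]
ee_rot: [2.821, 1.383, -0.001]
force: [-4.3, 0.3, 0.9]
width: 0.329
gripper_force: 2.1
```

Call:
arm_command([
  [[0.001,0,0,0,0,0],[0.001,0,0,0,0,0],[0,0,0,0,0,0]],
])

```text
clock: 11.08
position: [0.5549, -0.2057, 0.0248]
ee_rot: [2.821, 1.382, -0.001]
force: [-5.4, 0.5, 0.6]
width: 0.333
gripper_force: 2.1
```

```bash
python3 - <<'E'
from flap import *
state();d=get("side");print("side",mailer(d))
E
```

```text
11.075 [-69.8  16.8  24.8] f nest [-2.88  4.55  0.56] 30.6 yaw 52.22
side (282, 'x', array([-60. ,  30.2]), 'y', array([-21.9,   2.9]), 'z99', array([14.1, 16.1]))
```

Call:
arm_command([
  [[0.001,0,0,0,0,0],[0.001,0,0,0,0,0],[0,0,0,0,0,0]],
])

```text
clock: 11.5
position: [0.5561, -0.2041, 0.0248]
ee_rot: [2.821, 1.383, -0.0]
force: [-4.1, -0.3, 0.1]
width: 0.329
gripper_force: 2.1
```

```bash
python3 - <<'E'
from flap import *
state()
E
```

```text
11.5 [-67.7  16.8  24.8] f nest [-2.76  3.02  0.1 ] 30.2 yaw 52.22
```

Call:
arm_command([
  [[0.001,0,0,0,0,0],[0.001,0,0,0,0,0],[0,0,0,0,0,0]],
])

```text
clock: 11.88
position: [0.5565, -0.2038, 0.0248]
ee_rot: [2.821, 1.38, -0.003]
force: [-8.6, -2.9, 0.0]
width: 0.327
gripper_force: 4.2
```

```bash
python3 - <<'E'
from flap import *
state();d=get("side");print("side",mailer(d))
E
```

```text
11.875 [-67.2  16.7  24.8] f nest [-7.59  5.    0.05] 30.0 yaw 52.14
side (281, 'x', array([-57.7,  32.7]), 'y', array([-21.2,   3.7]), 'z99', array([14.2, 16. ]))
```

Call:
arm_command([
  [[0.0015,0,0,0,0,0],[0,0,0,0,0,0],[0,0,0,0,0,0]],
])

```text
clock: 12.3
position: [0.5567, -0.2037, 0.0248]
ee_rot: [2.821, 1.378, -0.004]
force: [-8.4, -5.9, 0.5]
width: 0.326
gripper_force: 6.1
```

```bash
python3 - <<'E'
from flap import *
state();d=get("side");print("side",mailer(d))
E
```

```text
12.3 [-67.   16.6  24.8] f nest [-9.79  3.03  0.48] 29.9 yaw 52.08
side (279, 'x', array([-57.9,  31.3]), 'y', array([-21.7,   3.3]), 'z99', array([14.2, 16.2]))
```

Call:
arm_command([
  [[-0.003,0,0,0,0,0],[0,0,0,0,0,0],[0,-0.003,0,0,0,0],[0,-0.003,0,0,0,0],[0,-0.003,0,0,0,0],[0,-0.003,0,0,0,0],[0,-0.002,0,0,0,0],[0,0,0,0,0,0]],
])

```text
clock: 13.35
position: [0.5472, -0.1971, 0.0257]
ee_rot: [2.817, 1.379, 0.003]
force: [-0.2, -4.7, 1.0]
width: 0.331
gripper_force: 2.5
```

```bash
python3 - <<'E'
from flap import *
state();d=get("side");print("side",mailer(d),flap(d));d=get("top");print("top",flap(d))
E
```

```text
13.35 [-67.7  28.2  25.7] f nest [-3.8  -2.7   0.97] 30.4 yaw 52.18
side (347, 'x', array([-59.3,  27.1]), 'y', array([-20.2,  14. ]), 'z99', array([14.3, 16.8])) [(-14, 12, [43.9, 47.4]), (-6, 1, None), (2, 0, None), (10, 0, None)]
top [(-14, 0, None), (-6, 0, None), (2, 0, None), (10, 0, None)]
```

Call:
arm_command([
  [[-0.003,0,0,0,0,0],[-0.003,0,0,0,0,0],[-0.004,0,0,0,0,0],[0,0,0,0,0,0]],
])

```text
clock: 13.95
position: [0.5394, -0.203, 0.0249]
ee_rot: [2.821, 1.382, 0.0]
force: [-0.3, -0.4, 1.0]
width: 0.327
gripper_force: 0.0
```

```bash
python3 - <<'E'
from flap import *
state();d=get("side");print("side",mailer(d),flap(d))
E
```

```text
13.95 [-77.2  30.7  24.9] f nest [-0.56 -0.    1.01] 30.0 yaw 52.21
side (370, 'x', array([-59.4,  27.5]), 'y', array([-19.7,  14.4]), 'z99', array([14. , 16.5])) [(-14, 19, [46.4, 48.4]), (-6, 8, [45.4, 46.9]), (2, 1, None), (10, 0, None)]
```

Call:
arm_command([
  [[0,0,-0.01,0,0,0],[0,0,-0.015,0,0,0],[0,0,-0.025,0,0,0],[-0.02,0,-0.03,0,0,0],[-0.05,0,-0.03,0,0,0],[-0.05,0,0,0,0,0],[-0.04,0,0,0,0,0],[0,0,0,0,0,0]],
])

```text
clock: 15.0
position: [0.4391, -0.3325, 0.1364]
ee_rot: [2.823, 1.374, 0.0]
force: [0.8, 0.9, 0.3]
width: 0.329
gripper_force: 0.0
```

```bash
cat >> flap.py <<'E'
def prof(d):
    m=cv2.inRange(cv2.cvtColor(d["pixels"],cv2.COLOR_RGB2HSV),(80,25,60),(105,255,255))
    v,u=np.where(m>0);W=np.array([ray(d,a,b,.014)[:2] for a,b in zip(u,v)])-O;X=W@EX*1000;Y=W@EY*1000
    r=[]
    for y in range(-18,16,4):
        k=(abs(Y-y)<2)&(X>-135)&(X<40);r.append((y,round(float(X[k].min()),1),round(float(X[k].max()),1)) if k.any() else (y,))
    return r
E
python3 - <<'E'
from flap import *
state()
for n in("side","top"):
    d=get(n);print(n,mailer(d),flap(d));print(prof(d));print("start",prof(load(n+"0.npz")))
E
```

```text
15.0 [-240.9   30.3  136.4] f nest [ 1.21 -0.09  0.28] 30.2 yaw 51.89
side (371, 'x', array([-59. ,  28.3]), 'y', array([-19.7,  14.8]), 'z99', array([14.1, 16.6])) [(-14, 26, [45.2, 48.3]), (-6, 13, [45.6, 46.7]), (2, 9, [44.2, 44.6]), (10, 14, [42.0, 43.1])]
[(-18, -68.3, 24.4), (-14, -66.7, 31.6), (-10, -69.6, 30.1), (-6, -68.1, 10.8), (-2, -66.5, 14.3), (2, -68.0, 17.9), (6, -66.4, 19.9), (10, -63.4, 25.0), (14, -60.3, 22.0)]
start [(-18, -128.3, -31.1), (-14, -127.0, -29.3), (-10, -128.4, -29.1), (-6, -128.6, -30.5), (-2, -127.3, -30.3), (2, -124.7, -33.2), (6, -123.4, -31.5), (10, -120.7, -33.0), (14, -112.4, -48.2)]
top (340, 'x', array([-57.6,   4.5]), 'y', array([-17.1,  17.8]), 'z99', array([14.6, 19.1])) [(-14, 27, [47.6, 50.1]), (-6, 28, [46.3, 48.8]), (2, 27, [45.2, 47.5]), (10, 28, [41.5, 45.1])]
[(-18, -19.5, -3.1), (-14, -57.4, 4.5), (-10, -58.9, 5.0), (-6, -58.4, 5.5), (-2, -57.9, 4.4), (2, -57.0, 4.9), (6, -56.5, 5.4), (10, -56.0, 4.3), (14, -57.5, 4.8)]
start [(-18, -118.0, -28.8), (-14, -117.4, -28.3), (-10, -116.9, -27.8), (-6, -118.0, -28.8), (-2, -117.5, -28.3), (2, -117.0, -27.9), (6, -116.4, -29.4), (10, -118.0, -28.9), (14, -115.4, -28.4)]
```

```bash
python3 - <<'E'
from flap import *
def sub(d,ys,xs):
    g=cv2.cvtColor(d["pixels"],cv2.COLOR_RGB2HSV)[...,1].astype(np.float32);r=[]
    for y in ys:
        v=np.array([cv2.getRectSubPix(g,(1,1),tuple(map(float,proj(d,nest(x,y,14)))))[0,0] for x in xs]);i=np.where(v>30)[0]
        r.append(round(float(xs[i[0]]),1) if len(i) else None)
    return r
ys=np.arange(-12,12,1.5)
for nm,d,xs in(("start",load("top0.npz"),np.arange(-135,-90,.2)),("now",get("top"),np.arange(-75,-30,.2))):
    e=np.array(sub(d,ys,xs),float);p=np.polyfit(ys,e,1);print(nm,"rear at y=0",p[1].round(2),"slope deg",np.degrees(p[0]).round(2),"sd",np.std(e-np.polyval(p,ys)).round(2))
    m=cv2.inRange(cv2.cvtColor(d["pixels"],cv2.COLOR_RGB2HSV),(80,25,60),(105,255,255));k=np.zeros_like(m);k[195:245,225:284]=m[195:245,225:284];print(rect(d,k,.014))
print("spare",rect(d,np.where((np.arange(560)>280)&(np.arange(560)<325)&(np.arange(420)[:,None]<245)&(np.arange(420)[:,None]>185),m,0).astype(np.uint8),.014))
E
```

```text
start rear at y=0 -119.48 slope deg -13.5 sd 2.08
((569.5525512695312, -221.12466430664062), (90.34649658203125, 36.38786697387695), 51.596553802490234)
now rear at y=0 -58.22 slope deg 3.16 sd 0.42
((594.1198120117188, -181.11541748046875), (65.11312103271484, 35.98323440551758), 44.230010986328125)
spare ((606.718017578125, -318.82720947265625), (91.28758239746094, 37.591339111328125), 32.57559585571289)
```

```bash
python3 - <<'E'
from flap import *
d=get("top");g=cv2.cvtColor(d["pixels"],cv2.COLOR_RGB2HSV);H=((g[...,0]>80)&(g[...,0]<105)).astype(np.float32)*g[...,1]
for nm,D,xs in(("start",load("top0.npz"),range(-112,-34,4)),("now",d,range(-52,-6,3))):
    g=cv2.cvtColor(D["pixels"],cv2.COLOR_RGB2HSV);S=((g[...,0]>80)&(g[...,0]<105)).astype(np.float32)*g[...,1]
    L=[];Rr=[]
    for x in xs:
        ys=np.arange(-28,24,.2);v=np.array([cv2.getRectSubPix(S,(1,1),tuple(map(float,proj(D,nest(x,y,14)))))[0,0] for y in ys]);i=np.where(v>25)[0];L.append(ys[i[-1]]);Rr.append(ys[i[0]])
    for n,e in(("L",L),("R",Rr)):
        p=np.polyfit(list(xs),e,1);print(nm,n,"slope deg",np.degrees(p[0]).round(2),"mid y",np.mean(e).round(1),np.round(e,1).tolist())
E
```

```text
start L slope deg 0.4 mid y 13.5 [13.6, 13.0, 13.2, 13.4, 13.2, 13.2, 13.2, 13.6, 13.8, 13.4, 13.2, 13.8, 13.8, 13.6, 13.2, 13.6, 13.6, 13.8, 13.6, 14.0]
start R slope deg -0.4 mid y -20.0 [-19.4, -19.0, -19.4, -20.0, -18.6, -19.0, -18.2, -18.6, -21.6, -22.6, -22.8, -23.2, -23.0, -20.0, -19.0, -19.0, -19.8, -19.4, -19.0, -19.2]
now L slope deg -3.18 mid y 18.0 [19.6, 19.0, 18.8, 18.4, 18.8, 18.8, 18.4, 18.2, 17.8, 17.4, 17.4, 17.2, 17.8, 17.4, 17.0, 16.6]
now R slope deg -10.82 mid y -16.2 [-13.4, -13.6, -13.6, -13.2, -13.6, -14.0, -14.6, -14.8, -15.0, -15.6, -16.4, -19.6, -19.8, -20.2, -20.6, -20.4]
```

Call:
arm_command([
  [[0.04,0,0,0,0,-0.004],[0.04,-0.001,0.01,0,0,0],[0.04,0,0.02,0,0,0],[0.038,0,0.025,0,0,0],[0,0,0.017,0,0,0],[0,0,0,0,0,0],[0,0,0,0,0,0]],
])

```text
clock: 16.08
position: [0.5368, -0.2045, 0.0635]
ee_rot: [2.818, 1.386, 0.0]
force: [0.4, 0.3, -0.5]
width: 0.326
gripper_force: 0.0
```

```bash
python3 - <<'E'
from flap import *
state()
E
```

```text
16.075 [-79.9  31.8  63.5] f nest [ 0.44 -0.13 -0.45] 29.9 yaw 52.39
```

Call:
arm_command([
  [[-0.002,0,0.012,0,0,0],[0,0,0.012,0,0,0.002],[0,0,0.01,0,0,0],[0,0,0.005,0,0,0],[0,0.004,0,0,0,0],[0,0.003,0,0,0,0],[0,0.003,0,0,0,0],[0,0.003,0,0,0,0],[0,0.003,0,0,0,0],[0,0,0,0,0,0]],
])

```text
clock: 17.32
position: [0.5475, -0.2139, 0.0231]
ee_rot: [-2.817, -1.385, 0.002]
force: [-3.4, 3.5, -4.4]
width: 0.329
gripper_force: 2.6
```

```bash
python3 - <<'E'
from flap import *
state();d=get("side");print(flap(d),mailer(d));d=get("top");print(flap(d))
E
```

```text
17.325 [-80.7  17.6  23.1] f nest [ 0.65  4.87 -4.38] 30.2 yaw 52.37
[(-14, 1, None), (-6, 0, None), (2, 0, None), (10, 0, None)] (271, 'x', array([-59.3,  28.7]), 'y', array([-19.7,   0.7]), 'z99', array([13.9, 16.1]))
[(-14, 5, [57.5, 60.3]), (-6, 14, [57.3, 58.6]), (2, 8, [51.7, 54.2]), (10, 5, [46.7, 49.0])]
```

Flap is open again at about 0.5. I'll push to square the mailer against the stop.

Call:
arm_command([
  [[0.004,0,0,0,0,0],[0.004,0,0,0,0,0],[0.003,0,0,0,0,0],[0.002,0,0,0,0,0],[0.001,0,0,0,0,0],[0.001,0,0,0,0,0],[0,0,0,0,0,0],[0,0,0,0,0,0]],
])

```text
clock: 18.42
position: [0.556, -0.2048, 0.0237]
ee_rot: [2.82, 1.383, -0.004]
force: [-6.6, -3.9, -0.9]
width: 0.328
gripper_force: 4.4
```

```bash
python3 - <<'E'
from flap import *
state();d=get("side");print(mailer(d))
E
```

```text
18.425 [-68.4  16.5  23.7] f nest [-7.13  2.84 -0.88] 30.1 yaw 52.23
(254, 'x', array([-58.5,  29.4]), 'y', array([-19.5,  -0. ]), 'z99', array([13.9, 16. ]))
```

Call:
arm_command([
  [[0.001,0,0,0,0,0],[0.001,0,0,0,0,0],[0.001,0,0,0,0,0],[0,0,0,0,0,0]],
])

```text
clock: 18.98
position: [0.5566, -0.2047, 0.0238]
ee_rot: [2.82, 1.379, -0.007]
force: [-10.9, -7.8, -0.9]
width: 0.329
gripper_force: 7.6
```

```bash
python3 - <<'E'
from flap import *
state();d=get("side");print(mailer(d))
E
```

```text
18.975 [-67.9  16.   23.8] f nest [-12.87   3.8   -0.86] 30.2 yaw 52.11
(260, 'x', array([-58.4,  30.8]), 'y', array([-20. ,   0.5]), 'z99', array([14., 16.]))
```

Call:
arm_command([
  [[-0.004,0,0,0,0,0],[-0.003,-0.0015,0,0,0,0],[0.002,-0.001,0,0,0,0],[0.002,0,0,0,0,0],[0.0005,0,0,0,0,0],[0,0,0,0,0,0]],
])

```text
clock: 19.77
position: [0.5544, -0.2034, 0.0239]
ee_rot: [2.819, 1.382, -0.004]
force: [-9.3, -6.1, 0.4]
width: 0.328
gripper_force: 5.5
```

```bash
python3 - <<'E'
from flap import *
state();d=get("side");print(mailer(d))
E
```

```text
19.775 [-68.2  18.6  23.9] f nest [-10.58   3.6    0.39] 30.1 yaw 52.23
(274, 'x', array([-58.7,  28.9]), 'y', array([-19.5,   4.1]), 'z99', array([14. , 15.9]))
```

Now I'll drag the rear edge sideways (−y) under light pressure to take out the yaw.

Call:
arm_command([
  [[0,0.0015,0,0,0,0],[0,0.0015,0,0,0,0],[0,0.0015,0,0,0,0],[0,0.001,0,0,0,0],[0,0,0,0,0,0]],
])

```text
clock: 20.45
position: [0.5573, -0.205, 0.0234]
ee_rot: [-2.818, -1.383, 0.007]
force: [-12.7, -0.4, 4.5]
width: 0.326
gripper_force: 7.6
```

```bash
python3 - <<'E'
from flap import *
state();d=get("side");print(mailer(d),prof(d))
E
```

```text
20.45 [-67.8  15.4  23.4] f nest [-8.11  9.77  4.54] 30.0 yaw 52.26
(247, 'x', array([-58.8,  30.6]), 'y', array([-21.1,  -1.3]), 'z99', array([14.1, 16. ])) [(-18, -68.3, 31.0), (-14, -63.9, 33.1), (-10, -50.4, 30.1), (-6, -44.2, 32.1), (-2, -41.1, 29.1), (2, -37.9, -31.8), (6, -34.7, -34.7), (10,), (14,)]
```

Call:
arm_command([
  [[0.001,0.001,0,0,0,0],[0.001,0,0,0,0,0],[0,0,0,0,0,0]],
])

```text
clock: 20.88
position: [0.5574, -0.205, 0.0232]
ee_rot: [-2.819, -1.381, 0.01]
force: [-18.3, -1.3, 8.9]
width: 0.327
gripper_force: 9.6
```

```bash
python3 - <<'E'
from flap import *
state();d=get("side");print(mailer(d))
E
```

```text
20.875 [-67.6  15.3  23.2] f nest [-12.24  13.63   8.95] 30.0 yaw 52.2
(241, 'x', array([-58.1,  31.4]), 'y', array([-20.4,  -1.7]), 'z99', array([14., 16.]))
```

Call:
arm_command([
  [[-0.004,-0.001,0,0,0,0],[-0.004,0,0,0,0,0],[-0.004,0,0,0,0,0],[0,0,0,0,0,0]],
])

```text
clock: 21.42
position: [0.5538, -0.2094, 0.0231]
ee_rot: [-2.814, -1.386, -0.0]
force: [-4.1, 7.8, 0.8]
width: 0.331
gripper_force: 4.0
```

```bash
python3 - <<'E'
from flap import *
state();d=get("side");print(mailer(d),flap(d));d=get("top");print(flap(d),mailer(d))
E
```

```text
21.425 [-73.4  15.4  23.1] f nest [3.63 8.08 0.82] 30.4 yaw 52.45
(248, 'x', array([-59.3,  29.9]), 'y', array([-21. ,  -2.1]), 'z99', array([14. , 16.2])) [(-14, 0, None), (-6, 0, None), (2, 0, None), (10, 0, None)]
[(-14, 0, None), (-6, 1, None), (2, 0, None), (10, 0, None)] None
```

Call:
arm_command([
  [[-0.003,-0.004,0,0,0,0],[0,-0.004,0,0,0,0],[0,-0.004,0,0,0,0],[0,-0.0045,0,0,0,0],[0,0,0,0,0,0]],
])

```text
clock: 22.15
position: [0.5395, -0.2047, 0.0239]
ee_rot: [2.819, 1.386, 0.0]
force: [0.4, 0.3, -0.1]
width: 0.33
gripper_force: 0.0
```

```bash
python3 - <<'E'
from flap import *
state();d=get("side");print(mailer(d),flap(d))
E
```

```text
22.15 [-78.4  29.6  23.9] f nest [ 0.46 -0.18 -0.1 ] 30.3 yaw 52.35
(367, 'x', array([-58.4,  30.8]), 'y', array([-20.8,  13.9]), 'z99', array([14.2, 17. ])) [(-14, 25, [46.0, 47.9]), (-6, 6, [46.4, 46.8]), (2, 3, [44.2, 44.2]), (10, 0, None)]
```

Call:
arm_command([
  [[0,0,-0.01,0,0,0],[0,0,-0.015,0,0,0],[0,0,-0.025,0,0,0],[-0.02,0,-0.03,0,0,0],[-0.05,0,-0.03,0,0,0],[-0.05,0,0,0,0,0],[-0.04,0,0,0,0,0],[0,0,0,0,0,0]],
])

```text
clock: 23.2
position: [0.4391, -0.3347, 0.1354]
ee_rot: [2.822, 1.376, 0.0]
force: [0.7, 0.0, 0.9]
width: 0.329
gripper_force: 0.0
```

```bash
python3 - <<'E'
from flap import *
state();d=get("side");print(mailer(d),flap(d))
D=get("top");print(mailer(D),flap(D),prof(D))
g=cv2.cvtColor(D["pixels"],cv2.COLOR_RGB2HSV);S=((g[...,0]>80)&(g[...,0]<105)).astype(np.float32)*g[...,1];L=[];Rr=[];xs=list(range(-52,-6,3))
for x in xs:
    ys=np.arange(-28,24,.2);v=np.array([cv2.getRectSubPix(S,(1,1),tuple(map(float,proj(D,nest(x,y,14)))))[0,0] for y in ys]);i=np.where(v>25)[0];L.append(ys[i[-1]]);Rr.append(ys[i[0]])
for e in(L,Rr):print("slope",np.degrees(np.polyfit(xs,e,1)[0]).round(2),np.round(e,1).tolist())
m=cv2.inRange(g,(80,25,60),(105,255,255));print("spare",rect(D,np.where((np.arange(560)>280)&(np.arange(560)<325)&(np.arange(420)[:,None]<245)&(np.arange(420)[:,None]>185),m,0).astype(np.uint8),.014))
E
```

```text
23.2 [-242.7   28.9  135.4] f nest [ 0.47 -0.52  0.87] 30.2 yaw 51.99
(368, 'x', array([-58.3,  31.9]), 'y', array([-20.4,  13.1]), 'z99', array([14.1, 16.2])) [(-14, 27, [46.4, 47.9]), (-6, 14, [45.3, 46.3]), (2, 10, [43.5, 44.8]), (10, 13, [41.7, 42.5])]
(332, 'x', array([-57.1,   4.5]), 'y', array([-18.3,  15.6]), 'z99', array([14.9, 18.9])) [(-14, 26, [46.6, 49.0]), (-6, 27, [46.3, 48.1]), (2, 28, [44.4, 46.4]), (10, 29, [42.5, 45.4])] [(-18, -54.3, 0.4), (-14, -57.4, 4.5), (-10, -56.9, 5.0), (-6, -56.4, 5.5), (-2, -57.4, 4.4), (2, -57.0, 4.9), (6, -56.5, 5.4), (10, -56.0, 4.3), (14, -57.5, 4.8)]
slope -1.61 [16.0, 16.4, 16.4, 16.2, 16.0, 15.8, 15.6, 16.4, 15.8, 15.6, 15.4, 15.0, 15.6, 15.6, 15.2, 14.8]
slope -7.3 [-16.0, -16.0, -16.2, -16.6, -16.6, -16.0, -16.0, -16.4, -16.8, -16.0, -16.6, -19.8, -21.8, -20.2, -20.8, -21.4]
spare ((606.718017578125, -318.82720947265625), (91.28758239746094, 37.591339111328125), 32.57559585571289)
```

```bash
python3 -c "
from cell import arm
print(arm.sign_off())"
```

```text
the job is handed in; nothing more can be done
None
```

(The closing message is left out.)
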